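Undo the nursery basket's child-lock: turn button first, then latch slide

ROBOT

A 6-joint arm with a two-finger parallel gripper is mounted at the origin on the work surface. World frame = base frame: x ahead of the robot, y to its left, z up, the work surface at z = 0. Lengths are in mm, angles in degrees, forces in N, time in s.
With the tool pointing down it reaches from about 300 to 850 mm from the base axis. Payload 4.2 kg.
Tool frame: the origin (TCP) lies midway between the tips of the shut fingers; the grasp point (between the pads) lies 19 mm behind it; x points along the fingers, y is the direction in which the jaws open and shut, and the axes are right-handed (so a half turn about x gives the same grasp; the last joint's range is limited). The gripper opens to 91 mm and grips with 3 to 60 N. Pads are 32 mm wide; open, the fingers measure 118 mm over their backs; the gripper's body (76 mm by 178 mm) begins 60 mm behind the grasp point.
Start: joints at [-66.979, 18.312, 89.639, -0, 72.044, -1.146], TCP at [235.413, -524.621, 187.476] pointing down, gripper open.
Joint ranges: [-177.97, 177.97], [-48.28, 115.42], [12.27, 149.76], [-77.06, 257.06], [2.81, 150.46], [-146.56, 146.56]. Speed limits (degrees/s): [147.25, 147.25, 180, 180, 180, 180].

INTERFACE

Orientations are given as [roll, pitch, yaw] about the fixed x, y, z axes, in that order (R = Rz(yaw) Ry(pitch) Rx(roll)).
In Python, from workcell import env gives the robot as it stands.
- The arm moves only by the shell command python3 -m handwheel 'ROWS' [FORCE]. ROWS is text: rows parted by semicolons, each of 7 numbers parted by spaces: the turn, a rotation vector about the tool's x, y, z in degrees, then the shift along the tool's x, y, z in m, then the finger opening in m, from 0 to 0.0912. In form: rx ry rz x y z grip; .... A call has 1 to 12 rows; each row is the pose to reach, as a shift and turn from the pose commanded when the call began, along the tool's axes at that moment; what a row does not reach only later rows make up. A row lasts 1/12 s, in which the tool goes at most 41.7 mm and 7.16 degrees, less where a joint would pass 70% of its speed; a pose out of reach is approached as far as the arm can. A call with a gripper value outside its range is refused whole. The fingers move at their own pace and stop on an object; FORCE is the grip in N (left out, the last holds). Time passes only in rows, so rows that repeat a pose let the fingers close. It gives the time, the measured TCP pose, the force and the opening at its end, in the units of the state.
- env.state(): the state, without advancing time (a new reading comes with each control period).
- env.grab_frame(name): name is "side" or "top" or "wrist"; returns the picture (400x640x3 uint8, red, green, blue); there is no depth.
- env.get_calibration(name): a dict with "mtx" (3x3 intrinsics, pixels), "T" (4x4, takes a point from camera to world coordinates); the wrist camera has in their place "hand_eye" (4x4, takes a point from camera to tool coordinates, whose origin is the TCP and whose axes are the tool frame's). Camera axes: x right, y up, looking along -z (the intrinsics and any distortion apply to the point x, -y, -z); pixel columns grow to the right and rows downward; lengths in mm; the calibration is good to about 2 mm. A picture is of the moment at which its call begins: read the wrist's pose just before it. get_calibration takes no time and is no camera call.
- env.job_done(): hands the job in, once; it reports no verdict.
The state is a dict: "time_s": time; "qpos": joint angles; "qvel": joint speeds; "effort": joint torques, N m; "ee_pos": TCP position; "ee_rot": TCP orientation; "force": force on the tool from outside, world axes, zero at the start; "torque": the same for the moment, N m; "gripper_width": finger opening in mm.
Only numpy, scipy, OpenCV 4.12 (cv2) and the standard library are available. Lean on these libraries where they do the work, as an engineer would, in place of code of your own. Each camera call takes 0.05 s, during which the arm holds its last target. There are 200 camera calls.

TASK

The lidded basket on the nursery shelf is child-locked. Swing the orange turn button on its lid crosswise, clear of the dark latch slide, then push the slide by its thumb post all the way back to its stop so that the sprung lid pops up by itself; leave button, slide and lid like that and do not disturb the baby things standing about.

Things in the scene. Friction and masses are not known exactly. Their poses are not given: they have to be found in the camera images.
- basket: the cream plastic basket, fixed to the shelf: 260 mm deep (its x), 320 mm wide (its y), 130 mm high. Origin: centre of its underside, on the shelf top; x points from the latch side (front wall) to the hinge side, z up. Latch parts lie on its y = 0 line: with all locked and the lid shut, slide post at x -75 mm, turn button pivot at -17, thumb peg at +23. Shut, the teal lid's top is 138 mm high.
- strike_top (a point): centre of the top of the cream strike loop fixed on the basket's front wall, 151 mm in front of the basket's origin, 160 mm above the shelf: 22 mm deep, 44 mm wide. The slide's tongue lies in it. Between it and the slide's post two white bridges, 44 mm wide, 10 mm deep, hold the tongue down on the lid: 31 mm and 56 mm behind this point, tops 157 mm above the shelf with the lid shut.
- lid (a joint): hinge of the teal lid (270 x 334 x 8 mm) along the far rim (130 mm behind the basket's origin, 130 mm high): 0 shut, 0.35 rad popped up to its end stop (front edge about 90 mm higher). A damped spring (1.5 N at the front edge) lifts it within about a second once the slide's tongue has left the strike loop; it rises gently against whatever is above it, with all that is on it.
- slide (a joint): the dark latch slide, m: 0 locked (tongue 22 mm deep in the strike loop), grows to 0.036 as it goes back along the basket's +x to its end stop. The tongue leaves the loop at about 0.024. About 2.5 N of friction; it stays where it is left. While the turn button lies in line behind its post it moves only some 2 mm.
- post_top (a point): centre of the top of the slide's dark upright thumb post, 16 mm in diameter (19 mm at its cap), standing from 152 mm to 190 mm above the shelf when the lid is shut; moves with slide and lid
- button (a joint): the orange turn button, rad: 0 in line with the slide, its front end 2 mm behind the post and blocking it; positive is anticlockwise from above. It turns either way to an end stop at +1.6 or -1.6, crosswise, where it frees the slide. Friction about 0.05 N m; it stays where it is left.
- peg_top (a point): centre of the top of the orange turn button's round thumb peg: 12 mm in diameter, standing on the bar's back end from 172 mm to 190 mm above the shelf when the lid is shut; 40 mm from the pivot
- pivot (a point): the turn button's pivot, on the bar's top (172 mm above the shelf, lid shut). The orange bar is 96 mm long, 18 mm wide and 16 mm thick, centred on the pivot, its underside 15 mm above the white latch bed, which is 141 mm above the shelf.
- jar: amber twist cap jar, 68 mm in diameter, 98 mm high, beside the basket; origin under its centre; leave alone
- teether: grey silicone cactus teether lying flat beside the basket, 160 mm long, about 75 mm wide, 22 mm high; leave alone
- rattle: bamboo rattle lying beside the basket, 132 mm long, 42 mm high; leave alone
- spoon: stainless steel spoon lying beside the basket, 150 mm long; leave alone
- cup_yellow: yellow stacking cup, 72 mm in diameter, 62 mm high, on the turntable to the right; leave alone
- cup_green: green stacking cup, 60 mm in diameter, 50 mm high, on the turntable to the right; leave alone
- board_book: blue board book 150 x 150 x 22 mm lying flat at the left; leave alone

How it is judged:
By the outcome, as a careful person would: the job done as asked, in the order asked, and still so for the second after the job is handed in, with the robot touching nothing.
It also fails if it takes over 54 s, if anything falls off the work surface, if the arm or the gripper's body presses on something with over 40 N, if the wrist force passes 120 N, or if a joint passes its speed limit or range.

## Working session

There is one attempt and no reset: what is moved stays moved. The work goes in short steps, Python scripts to look and compute and a shell command to move; the robot and the scene stay as the last step left them, time stands still between calls to the robot, and variables do not carry over. Pictures are saved under pics/ and viewed, on a budget of 10 in all, crops included, one or two more only if the job needs it, and the job is handed in when it is done.

```bash
mkdir -p pics; ls; python3 - <<'E'
from workcell import env
import cv2,numpy as np
np.set_printoptions(precision=4,suppress=True)
s=env.state();print(s)
for n in("top","side"):
    cv2.imwrite(f"pics/{n}0.png",env.grab_frame(n)[:,:,::-1]);c=env.get_calibration(n);print(n,c)
print(env.get_calibration("wrist"))
E
```

```text
pics
{'time_s': 0.0, 'qpos': array([-66.9796,  18.35  ,  89.7058,   0.0004,  72.0436,  -1.146 ]), 'qvel': array([ 0.07  ,  0.0854,  0.0167, -0.0303, -0.064 ,  0.048 ]), 'effort': array([ -0.0002, -41.247 , -23.1974,   0.0726,   0.0456,  -0.0001]), 'ee_pos': array([ 235.1855, -524.1018,  186.6413]), 'ee_rot': array([-91.3452,  89.9006, 112.8211]), 'force': array([-0.136 ,  0.3291, -0.4029]), 'torque': array([-0.0517,  0.012 , -0.0176]), 'gripper_width': 91.40416932667603}
top {'mtx': array([[423.8462,   0.    , 317.0191],
       [  0.    , 423.8462, 195.2359],
       [  0.    ,   0.    ,   1.    ]]), 'T': array([[  -0.0391,    0.9707,   -0.2372,  297.1468],
       [  -0.9992,   -0.0383,    0.0081,  -18.6451],
       [  -0.0012,    0.2373,    0.9714, 1488.1075],
       [   0.    ,    0.    ,    0.    ,    1.    ]])}
side {'mtx': array([[377.6171,   0.    , 320.3136],
       [  0.    , 377.6171, 198.0535],
       [  0.    ,   0.    ,   1.    ]]), 'T': array([[  -0.9944,    0.075 ,   -0.0746,  495.1766],
       [  -0.1049,   -0.6116,    0.7842, 1014.2674],
       [   0.0132,    0.7876,    0.616 ,  948.3455],
       [   0.    ,    0.    ,    0.    ,    1.    ]])}
{'mtx': array([[321.3608,   0.    , 318.0707],
       [  0.    , 321.3608, 203.6344],
       [  0.    ,   0.    ,   1.    ]]), 'hand_eye': array([[  -0.0003,    0.2399,   -0.9708, -197.1799],
       [   1.    ,    0.0007,   -0.0002,   -1.2729],
       [   0.0006,   -0.9708,   -0.2399,  -67.5561],
       [   0.    ,    0.    ,    0.    ,    1.    ]])}
```

View pics/top0.png

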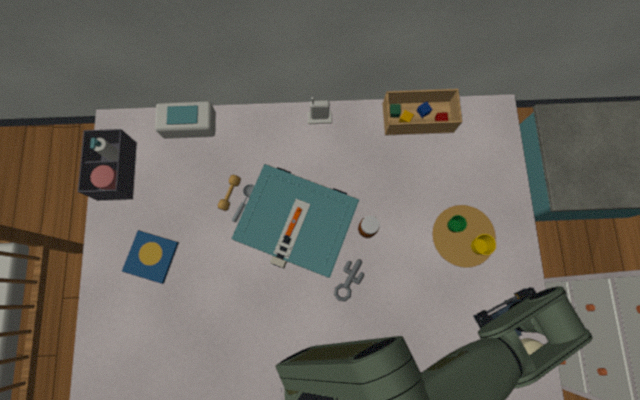

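View pics/side0.png

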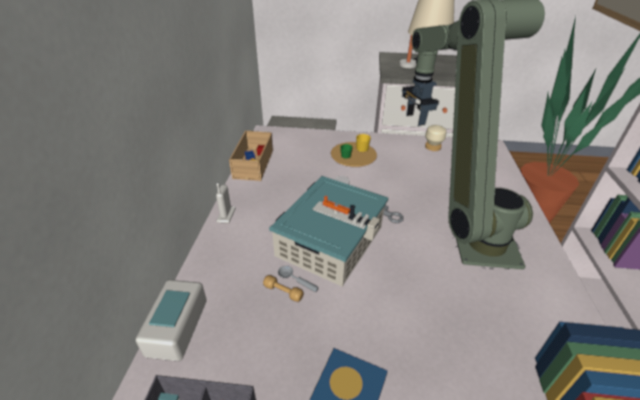

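Top view: the lid's corners are near (265,165), (358,200), (330,276) and (233,238), the latch runs from (280,262) to (300,205), and the arm is parked at the right. I'll enlarge the lid.

```bash
cat > h.py <<'E'
import numpy as np
from workcell import env
def ray(n,u,v,z,T=None):
    c=env.get_calibration(n);K=c["mtx"];T=c["T"] if T is None else T
    d=T[:3,:3]@np.array([(u-K[0,2])/K[0,0],-(v-K[1,2])/K[1,1],-1]);o=T[:3,3]
    return o+d*(z-o[2])/d[2]
E
python3 - <<'E'
import cv2
i=cv2.imread("pics/top0.png")[155:285,225:365]
cv2.imwrite("pics/top0c.png",cv2.resize(i,None,fx=4.5,fy=4.5,interpolation=cv2.INTER_CUBIC))
E
```

```text
(no output)
```

View pics/top0c.png

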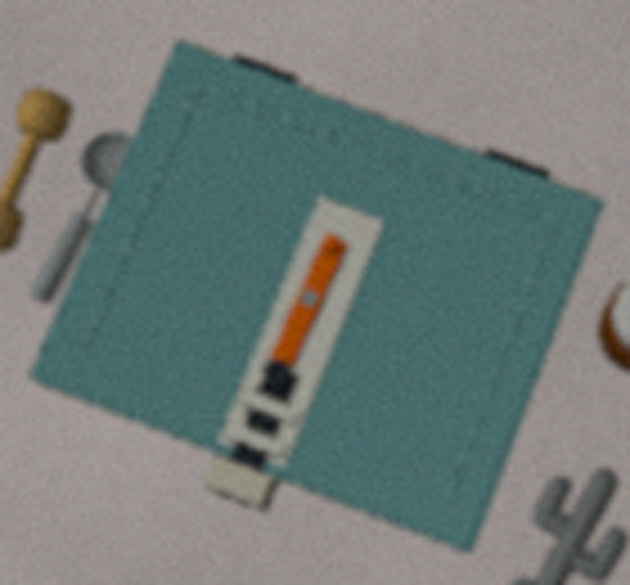

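The crop shows the lid corners at (178,42), (603,203), (470,550) and (33,376). The pivot is at (310,298), the bar ends at (335,238) and (285,365), the post is near (281,378) and the strike is near (243,480).

```bash
python3 - <<'E'
from h import *
np.set_printoptions(precision=1,suppress=True)
P=lambda u,v,z:ray("top",225+(u+.5)/4.5-.5,155+(v+.5)/4.5-.5,z)
C=np.array([P(178,42,138),P(603,203,138),P(470,550,138),P(33,376,138)]);print(C)
for a,b in((0,1),(1,2),(2,3),(3,0)):
    d=C[a]-C[b];print(np.linalg.norm(d),np.degrees(np.arctan2(d[1],d[0])))
f=(C[0]+C[1])/2;n=(C[2]+C[3])/2;d=f-n;yaw=np.arctan2(d[1],d[0])
l=(C[0]+C[3])/2-(C[1]+C[2])/2;y2=np.arctan2(-l[0],l[1])
print("yaw",np.degrees([yaw,y2]))
piv=P(310,298,172);print("piv",piv);st=P(243,480,160);print("strike",st);print("post",P(281,376,190))
dd=piv-st;print(np.linalg.norm(dd),np.degrees(np.arctan2(dd[1],dd[0])))
y=(yaw+y2)/2;ex=np.array([np.cos(y),np.sin(y),0])
print("origin from lid",C.mean(0),"piv->",piv+17*ex,"strike->",st+151*ex)
E
```

```text
[[ 741.2  142.2  138. ]
 [ 606.3 -165.3  138. ]
 [ 362.4  -57.3  138. ]
 [ 496.2  247.7  138. ]]
335.7798735236278 66.31266060086423
266.70333539868267 -23.873252994287316
333.01731806047167 -113.67448267455512
266.78340355206564 156.72010902117074
yaw [-23.6 -23.7]
piv [538.5  47.6 172. ]
strike [415.   97.8 160. ]
post [481.8  67.9 190. ]
133.78806389956603 -22.107907202842558
origin from lid [551.5  41.8 138. ] piv-> [554.   40.8 172. ] strike-> [553.3  37.2 160. ]
```

```bash
cat >> h.py <<'E'
from scipy.spatial.transform import Rotation as Ro
np.set_printoptions(precision=4,suppress=True)
def R(s): return Ro.from_euler("xyz",s["ee_rot"],degrees=True).as_matrix()
def plan(p,jaw,s=None):
    """shift (m, tool axes) to p and turn about tool x so that tool y points along world heading jaw (deg)"""
    s=s or env.state();r=R(s)
    h=np.degrees(np.arctan2(r[1,1],r[0,1]))
    t=-((jaw-h+180)%360-180)
    print("now",s["ee_pos"],"jaw",h,"turn rx",t,"shift m",r.T@(np.array(p)-s["ee_pos"])/1000)
O=np.array([553.,40,0]);YAW=-23.7
def B(x,y,z):
    a=np.radians(YAW);return O+[x*np.cos(a)-y*np.sin(a),x*np.sin(a)+y*np.cos(a),z]
E
python3 - <<'E'
from h import *
s=env.state();print(R(s))
print(B(23,0,0))
for j in(YAW+90,YAW-90): plan(B(-20,0,300),j)
E
```

```text
[[-0.0006  0.4094 -0.9123]
 [ 0.0015 -0.9123 -0.4094]
 [-1.     -0.0016 -0.    ]]
[574.0602  30.7552   0.    ]
now [ 235.2278 -524.1483  186.7072] jaw -65.83201964382017 turn rx -132.13201964382017 shift m [-0.1126 -0.3996 -0.5075]
now [ 235.2278 -524.1483  186.7072] jaw -65.83201964382017 turn rx 47.86798035617983 shift m [-0.1126 -0.3996 -0.5075]
```

```bash
python3 -m handwheel '10 0 0 -0.11 -0.08 -0.10 0.02; 20 0 0 -0.11 -0.16 -0.20 0.02; 47.9 0 0 -0.1126 -0.4 -0.5075 0.02; 47.9 0 0 -0.1126 -0.4 -0.5075 0.02; 47.9 0 0 -0.1126 -0.4 -0.5075 0.02; 47.9 0 0 -0.1126 -0.4 -0.5075 0.02; 47.9 0 0 -0.1126 -0.4 -0.5075 0.02; 47.9 0 0 -0.1126 -0.4 -0.5075 0.02; 47.9 0 0 -0.1126 -0.4 -0.5075 0.02; 47.9 0 0 -0.1126 -0.4 -0.5075 0.02; 47.9 0 0 -0.1126 -0.4 -0.5075 0.02; 47.9 0 0 -0.1126 -0.4 -0.5075 0.02' 10; python3 -c "
from h import *
plan(B(-20,0,300),YAW-90)"
```

```text
time_s: 1.1
ee_pos: [451.3, -110.1, 277.8]
ee_rot: [48.3, 90.0, -155.4]
force: [0.2, -0.4, -0.1]
gripper_width: 20.3
now [ 451.3204 -110.1394  277.8496] jaw -113.7358614738931 turn rx -0.035861473893078255 shift m [-0.0222 -0.1784 -0.0126]
```

```bash
python3 -m handwheel '0 0 0 -0.022 -0.178 -0.0126 0.02; 0 0 0 -0.022 -0.178 -0.0126 0.02; 0 0 0 -0.022 -0.178 -0.0126 0.02; 0 0 0 -0.022 -0.178 -0.0126 0.02; 0 0 0 -0.022 -0.178 -0.0126 0.02; 0 0 0 -0.022 -0.178 -0.0126 0.02; 0 0 0 -0.022 -0.178 -0.0126 0.02; 0 0 0 -0.022 -0.178 -0.0126 0.02'; python3 -c "
from h import *
import cv2
s=env.state();i=env.grab_frame('wrist')
plan(B(-20,0,300),YAW-90,s);print(s['qpos'],s['ee_rot'])
np.save('w1.npy',np.r_[s['ee_pos'],s['ee_rot']])
cv2.imwrite('pics/w1.png',i[:,:,::-1])"
```

```text
time_s: 1.77
ee_pos: [533.5, 44.7, 299.3]
ee_rot: [58.0, 89.9, -145.7]
force: [-0.6, 0.5, -0.2]
gripper_width: 20.2
now [533.5164  44.6541 299.3074] jaw -113.77704322392147 turn rx -0.07704322392146423 shift m [-0.0007 -0.0036  0.0003]
[  3.5866  11.9026  82.6067  -0.049   85.5731 117.3675] [  58.0392   89.9042 -145.7379]
```

View pics/w1.png

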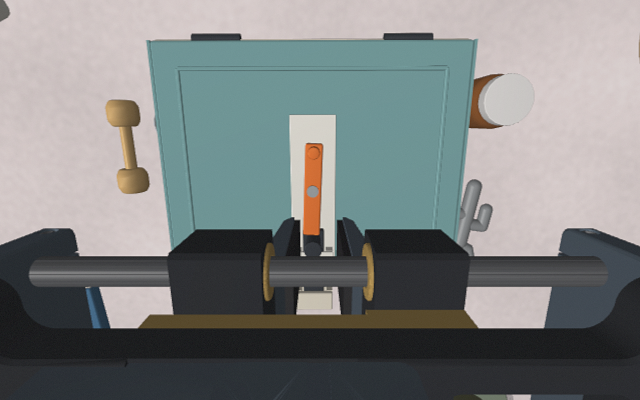

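Wrist view: the orange bar is vertical, with the peg top centre at (313,153) and the pivot at (313,191). The lid's far corners are at (149,41) and (477,39), and the post, between the fingers, is at about (313,247).

```bash
cat >> h.py <<'E'
def wray(f,u,v,z):
    w=np.load(f);T=np.eye(4);T[:3,:3]=Ro.from_euler("xyz",w[3:],degrees=True).as_matrix();T[:3,3]=w[:3]
    return ray("wrist",u,v,z,T@env.get_calibration("wrist")["hand_eye"])
E
python3 - <<'E'
from h import *
f="w1.npy"
peg=wray(f,313.5,153,190);piv=wray(f,313,191.5,172);post=wray(f,313,247,190)
a=wray(f,149,41,138);b=wray(f,477,39,138)
print("peg",peg,"piv",piv,"post",post)
d=peg-piv;print(np.hypot(*d[:2]),np.degrees(np.arctan2(d[1],d[0])))
d=a-b;print("hinge edge",np.linalg.norm(d),np.degrees(np.arctan2(d[1],d[0]))-90,(a+b)/2)
print("from model",B(23,0,190),B(-17,0,172),B(-75,0,190))
plan([*peg[:2],250],YAW-90)
E
```

```text
peg [572.2758  33.2803 190.    ] piv [535.2111  50.5969 172.    ] post [485.9463  72.2912 190.    ]
40.91035906116824 -25.04195804927907
hinge edge 334.66317352270903 -23.47449754703348 [673.0368 -10.3459 138.    ]
from model [574.0602  30.7552 190.    ] [537.4337  46.8331 172.    ] [484.3253  70.1461 190.    ]
now [533.4873  44.3546 299.5095] jaw -113.82463518617816 turn rx -0.12463518617815339 shift m [ 0.0495 -0.0056 -0.04  ]
```

```bash
sed -i 's/^O=.*;/O=np.array([552.1,42.2,0]);/' h.py; python3 -c "
from h import *
plan(B(23,0,177),YAW-90)
for d in range(7,29,7): pass
print([(d,round(-.04*np.sin(np.radians(d)),4),round(.04*(1-np.cos(np.radians(d))),4)) for d in range(7,85,7)])"
```

```text
now [533.4873  44.3546 299.5095] jaw -113.82463518617816 turn rx -0.12463518617815339 shift m [ 0.1225 -0.0057 -0.041 ]
[(7, np.float64(-0.0049), np.float64(0.0003)), (14, np.float64(-0.0097), np.float64(0.0012)), (21, np.float64(-0.0143), np.float64(0.0027)), (28, np.float64(-0.0188), np.float64(0.0047)), (35, np.float64(-0.0229), np.float64(0.0072)), (42, np.float64(-0.0268), np.float64(0.0103)), (49, np.float64(-0.0302), np.float64(0.0138)), (56, np.float64(-0.0332), np.float64(0.0176)), (63, np.float64(-0.0356), np.float64(0.0218)), (70, np.float64(-0.0376), np.float64(0.0263)), (77, np.float64(-0.039), np.float64(0.031)), (84, np.float64(-0.0398), np.float64(0.0358))]
```

```bash
python3 -m handwheel '0 0 0 0.02 -0.0057 -0.041 0.024; 0 0 0 0.06 -0.0057 -0.041 0.024; 0 0 0 0.092 -0.0057 -0.041 0.024; 0 0 0 0.092 -0.0057 -0.041 0.024; 0 0 0 0.092 -0.0057 -0.041 0.024; 0 0 0 0.092 -0.0057 -0.041 0.024;  0 0 0 0.092 -0.0057 -0.041 0.024'; python3 -c "
from h import *
import cv2
s=env.state();i=env.grab_frame('wrist')
plan(B(23,0,177),YAW-90,s)
cv2.imwrite('pics/w2.png',i[:,:,::-1])
cv2.imwrite('pics/w2c.png',cv2.resize(i[100:300,220:420,::-1],None,fx=3,fy=3,interpolation=cv2.INTER_CUBIC))"
```

```text
time_s: 2.4
ee_pos: [575.5, 34.0, 210.9]
ee_rot: [-155.6, 89.7, 0.6]
force: [-0.3, 0.1, 0.3]
gripper_width: 23.8
now [575.5302  34.0313 210.8563] jaw -113.7690855816534 turn rx -0.06908558165338263 shift m [0.0338 0.002  0.0019]
```

View pics/w2c.png

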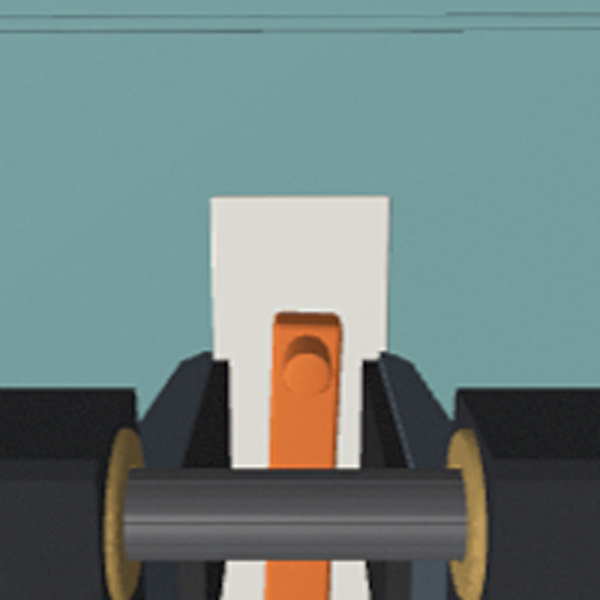

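The crop shows the peg top at (308,365) between finger inner faces at 230 and 360, so it sits about 2 mm toward tool +y, which agrees with the plan.

```bash
python3 -m handwheel '0 0 0 0.005 0.002 0.002 0.024; 0 0 0 0.015 0.002 0.002 0.024; 0 0 0 0.025 0.002 0.002 0.024; 0 0 0 0.034 0.002 0.002 0.024; 0 0 0 0.034 0.002 0.002 0.024; 0 0 0 0.034 0.002 0.002 0.024; 0 0 0 0.034 0.002 0.002 0.024'; python3 -c "
from h import *
plan(B(23,0,177),YAW-90)"
```

```text
time_s: 3.03
ee_pos: [571.6, 33.4, 173.6]
ee_rot: [78.5, 90.0, -125.2]
force: [-0.2, 0.2, -0.4]
gripper_width: 23.7
now [571.6456  33.4469 173.6288] jaw -113.7259124046046 turn rx -0.02591240460458266 shift m [-0.0034 -0.0002 -0.0016]
```

```bash
python3 -m handwheel '-7 0 0 -0.002 -0.0049 0.0003 0.024; -14 0 0 -0.003 -0.0097 0.0012 0.024; -21 0 0 -0.003 -0.0143 0.0027 0.024; -28 0 0 -0.003 -0.0188 0.0047 0.024; -35 0 0 -0.003 -0.0229 0.0072 0.024; -42 0 0 -0.003 -0.0268 0.0103 0.024; -49 0 0 -0.003 -0.0302 0.0138 0.024; -56 0 0 -0.003 -0.0332 0.0176 0.024; -63 0 0 -0.003 -0.0356 0.0218 0.024; -70 0 0 -0.003 -0.0376 0.0263 0.024; -77 0 0 -0.003 -0.039 0.031 0.024; -84 0 0 -0.003 -0.0398 0.0358 0.024'; python3 -c "
from h import *
import cv2
s=env.state();plan(B(-17,40,177),YAW,s);print(s['torque'],s['qpos'])"
```

```text
time_s: 4.03
ee_pos: [555.1, 84.6, 177.3]
ee_rot: [125.5, 89.9, 6.1]
force: [-0.0, -0.0, 0.4]
gripper_width: 24.1
now [555.1144  84.5876 177.3079] jaw -29.376777514243813 turn rx -5.67677751424381 shift m [ 0.0003 -0.0027  0.0003]
[-0.0655 -0.0992  0.0263] [ 7.4917 17.4337 92.4383 -0.002  70.0495 36.8691]
```

```bash
python3 -m handwheel '-5 0 0 0 -0.0035 0.0002 0.024; -10 0 0 0 -0.0069 0.0006 0.024; -13 0 0 0 -0.009 0.001 0.024; -15 0 0 0 -0.0104 0.0014 0.024; -15 0 0 0 -0.0104 0.0014 0.024'; python3 -c "
from h import *
import cv2
s=env.state();i=env.grab_frame('wrist')
plan(B(-17,40,177),YAW,s);print(s['force'],s['torque'])
cv2.imwrite('pics/w3.png',i[50:350,160:480,::-1].repeat(2,0).repeat(2,1))"
```

```text
time_s: 4.45
ee_pos: [545.2, 88.4, 177.4]
ee_rot: [109.1, 89.9, 4.4]
force: [0.7, 0.5, -0.5]
gripper_width: 23.5
now [545.1736  88.3685 177.3534] jaw -14.688842739756492 turn rx 9.011157260243522 shift m [0.0004 0.0079 0.0007]
[ 0.6631  0.5372 -0.5193] [-0.0078 -0.0826  0.0313]
```

View pics/w3.png

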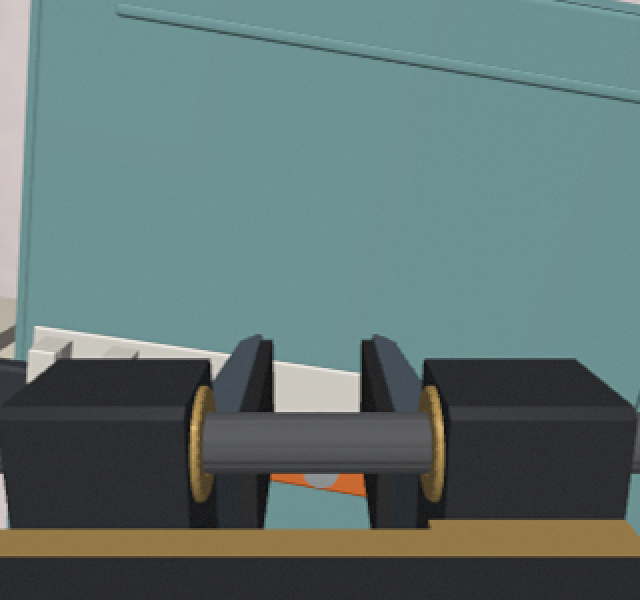

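The crop shows the bar still in line along the bed (orange strip and grey pivot at (322,480)), so the peg seems not to have been carried along. I'll check this numerically and in another view.

```bash
python3 - <<'E'
from h import *
import cv2
s=env.state();np.save('w3.npy',np.r_[s['ee_pos'],s['ee_rot']])
p=wray('w3.npy',321,289,172);print(p,B(-17,0,172))
for n,(a,b,c,d) in dict(top=(190,280,240,330),side=(170,260,300,410)).items():
    i=env.grab_frame(n)[a:b,c:d,::-1]
    cv2.imwrite(f"pics/{n}1.png",cv2.resize(i,(540,450) if n=="side" else (540,540),interpolation=cv2.INTER_CUBIC))
a=cv2.imread("pics/top1.png");b=cv2.imread("pics/side1.png");b=cv2.resize(b,(250,250*450//540))
print(a.shape)
E
python3 - <<'E'
import cv2,numpy as np
a=cv2.resize(cv2.imread("pics/top1.png"),(400,400));b=cv2.resize(cv2.imread("pics/side1.png"),(400,400))
cv2.imwrite("pics/both1.png",np.hstack([a,b]))
E
```

```text
[535.8514  46.5909 172.    ] [536.5337  49.0331 172.    ]
(540, 540, 3)
```

View pics/both1.png

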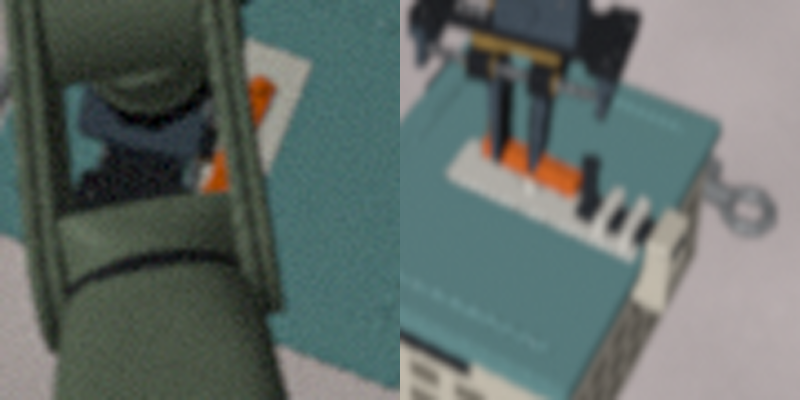

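Both views confirm it: the bar is still in line and the fingers stand left of it. In the side image the tips are at about (326.7,206) and (335.8,208.7). I'll compare that with where the TCP should project.

```bash
python3 - <<'E'
from h import *
def proj(n,p):
    c=env.get_calibration(n);q=np.linalg.inv(c["T"])@np.r_[p,1];K=c["mtx"]
    return K[0,0]*q[0]/-q[2]+K[0,2],-K[1,1]*q[1]/-q[2]+K[1,2]
s=env.state();print(s['ee_pos'])
r=R(s)
for z in (177,190,200): print(z,[np.round(proj("side",[*(s['ee_pos']+k*r[:,1])[:2],z]),1) for k in(-12,0,12)])
for n,p in dict(peg=B(23,0,190),piv=B(-17,0,172),post=B(-75,0,190),postbase=B(-75,0,152),strike=B(-151,0,160)).items(): print(n,np.round(proj("side",p),1))
E
python3 - <<'E'
import cv2
i=cv2.imread("pics/side1.png")  # 540x450 from cols300-410 rows170-260
cv2.imwrite("pics/side1z.png",cv2.resize(i[0:300,80:440],None,fx=2,fy=2,interpolation=cv2.INTER_CUBIC))
E
```

```text
[545.348   88.2233 177.0853]
177 [array([335.5, 210.7]), array([331.9, 209.8]), array([328.4, 208.9])]
190 [array([335.7, 207.5]), array([332.1, 206.6]), array([328.5, 205.7])]
200 [array([335.8, 205.1]), array([332.2, 204.2]), array([328.6, 203.3])]
peg [325.  195.4]
piv [335.5 203.6]
post [351.8 205. ]
postbase [351.1 214.1]
strike [372.8 220.1]
```

View pics/side1z.png

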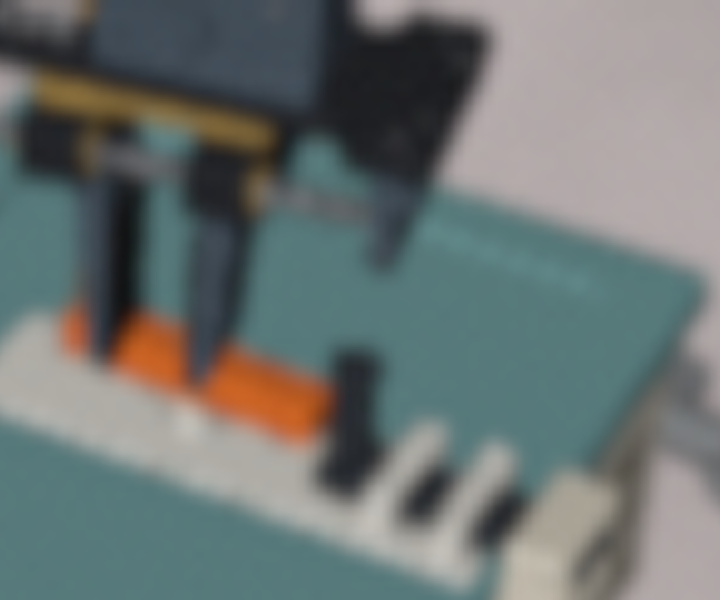

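The tips appear about 2.5 px (roughly 10 mm) higher than the TCP implies. The open fingers apparently end higher than stated, so they swept over the peg. I'll lift, return above the peg and straddle lower, with the fingers flanking both bar and peg.

```bash
python3 -m handwheel '0 0 0 -0.03 0 0 0.028; 0 0 0 -0.05 0 0 0.028; 0 0 0 -0.05 0 0 0.028'; python3 -c "
from h import *
plan(B(23,0,215),YAW-90)"
```

```text
time_s: 4.85
ee_pos: [547.8, 88.5, 231.2]
ee_rot: [112.2, 89.5, 7.4]
force: [0.5, -0.3, 0.1]
gripper_width: 27.8
now [547.7577  88.5212 231.2381] jaw -14.775444205469382 turn rx 98.92455579453062 shift m [0.0164 0.0386 0.0473]
```

```bash
python3 -m handwheel '99 0 0 0.015 0.0395 0.046 0.028; 99 0 0 0.015 0.0395 0.046 0.028; 99 0 0 0.015 0.0395 0.046 0.028; 99 0 0 0.015 0.0395 0.046 0.028; 99 0 0 0.015 0.0395 0.046 0.028; 99 0 0 0.015 0.0395 0.046 0.028; 99 0 0 0.015 0.0395 0.046 0.028; 99 0 0 0.015 0.0395 0.046 0.028; 99 0 0 0.015 0.0395 0.046 0.028; 99 0 0 0.015 0.0395 0.046 0.028; 99 0 0 0.015 0.0395 0.046 0.028; 99 0 0 0.015 0.0395 0.046 0.028'; python3 -c "
from h import *
plan(B(23,0,167),YAW-90)"
```

```text
time_s: 5.85
ee_pos: [571.3, 33.6, 211.0]
ee_rot: [19.2, 89.9, -171.8]
force: [0.7, -1.0, -0.2]
gripper_width: 28.2
now [571.308   33.609  210.9916] jaw -101.06525257540265 turn rx 12.63474742459735 shift m [ 0.044   0.0003 -0.002 ]
```

```bash
python3 -m handwheel '6.5 0 0 0 0 -0.001 0.028; 12.7 0 0 0 0 -0.002 0.028; 12.7 0 0 0 0 -0.002 0.028; 12.7 0 0 0 0 -0.002 0.028; 12.7 0 0 0 0 -0.002 0.028; 12.7 0 0 0 0 -0.002 0.028'; python3 -c "
from h import *
import cv2
s=env.state();i=env.grab_frame('wrist')
plan(B(23,0,167),YAW-90,s)
cv2.imwrite('pics/w4c.png',cv2.resize(i[140:260,240:400,::-1],None,fx=4,fy=4,interpolation=cv2.INTER_CUBIC))"
```

```text
time_s: 6.35
ee_pos: [573.4, 33.3, 211.5]
ee_rot: [43.2, 90.0, -160.1]
force: [0.2, 1.0, -0.2]
gripper_width: 28.3
now [573.3501  33.2645 211.5251] jaw -113.29781331593735 turn rx 0.4021866840626558 shift m [0.0445 0.0003 0.    ]
```

View pics/w4c.png

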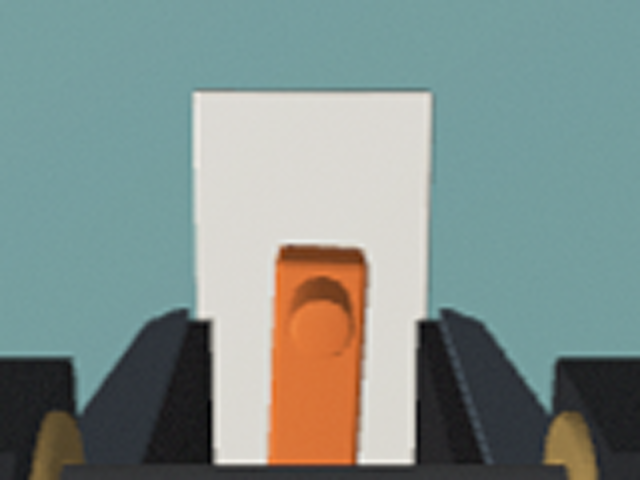

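The crop shows the peg at (321,325), centred between the finger inner faces at 213 and 416. The finger tips' far edge is at row 315 (full image row 218.7). I'll check where along the tool z that edge lies.

```bash
python3 - <<'E'
from h import *
c=env.get_calibration("wrist");K=c["mtx"];I=np.linalg.inv(c["hand_eye"])
def pj(p):
    q=I@np.r_[p,1];return np.round([K[0,0]*q[0]/-q[2]+K[0,2],K[1,1]*q[1]/q[2]+K[1,2]],1)
for x in(0,-8,-16):
    print(x,[pj([x,14.1,z]) for z in(0,-8,-11,-16)])
print("peg pred",pj([21.5,0,0]),"obs",(321/4+240,325/4+140))
E
```

```text
0 [array([341.6, 230.4]), array([341.8, 218.5]), array([341.9, 214. ]), array([342. , 206.4])]
-8 [array([342.5, 234.6]), array([342.8, 222.3]), array([342.8, 217.6]), array([343. , 209.7])]
-16 [array([343.5, 239. ]), array([343.8, 226.3]), array([343.9, 221.4]), array([344. , 213.2])]
peg pred [319.6 220.7] obs (320.25, 221.25)
```

The tips end about 13–16 mm behind the TCP at this opening. I'll go lower, to a nominal z of about 159, straddling bar and peg; the bed is at 141, so there is clearance.

```bash
python3 -m handwheel '0.4 0 0 0.015 0.0008 0 0.028; 0.4 0 0 0.03 0.0008 0 0.028; 0.4 0 0 0.04 0.0008 0 0.028; 0.4 0 0 0.047 0.0008 0 0.028; 0.4 0 0 0.052 0.0008 0 0.028; 0.4 0 0 0.052 0.0008 0 0.028; 0.4 0 0 0.052 0.0008 0 0.028'; python3 -c "
from h import *
plan(B(23,0,167),YAW-90)"
```

```text
time_s: 6.98
ee_pos: [573.4, 32.6, 160.0]
ee_rot: [-165.6, 90.0, -9.4]
force: [0.7, -0.9, -0.1]
gripper_width: 27.9
now [573.3966  32.5688 159.9859] jaw -113.76813895761039 turn rx -0.0681389576103868 shift m [-0.007  -0.0003  0.0004]
```

```bash
python3 -m handwheel '-7 0 0 0 -0.0049 0.0003 0.028; -14 0 0 0 -0.0097 0.0012 0.028; -21 0 0 0 -0.0143 0.0027 0.028; -28 0 0 0 -0.0188 0.0047 0.028; -35 0 0 0 -0.0229 0.0072 0.028'; python3 -m handwheel '-7 0 0 0 -0.0049 0.0003 0.028; -14 0 0 0 -0.0097 0.0012 0.028; -21 0 0 0 -0.0143 0.0027 0.028; -28 0 0 0 -0.0188 0.0047 0.028; -35 0 0 0 -0.0229 0.0072 0.028; -42 0 0 0 -0.0268 0.0103 0.028; -49 0 0 0 -0.0302 0.0138 0.028'; python3 -c "
from h import *
s=env.state();plan(B(-17,40,159),YAW,s);print(s['torque'])"
```

```text
time_s: 7.4
ee_pos: [576.6, 55.9, 160.7]
ee_rot: [133.2, 89.9, -35.3]
force: [-0.3, -2.4, 0.1]
gripper_width: 28.2
time_s: 7.98
ee_pos: [558.3, 83.5, 160.9]
ee_rot: [119.1, 89.7, -0.3]
force: [2.6, 0.2, -1.2]
gripper_width: 27.9
now [558.2729  83.4887 160.9121] jaw -29.415243700691555 turn rx -5.715243700691559 shift m [ 0.0019 -0.006   0.0009]
[-0.0294 -0.5759  0.0627]
```

There is contact force of about 2.5 N this time, so the button is turning. I'll continue towards the stop.

```bash
python3 -m handwheel '-5 0 0 0 -0.0035 0.0002 0.028; -10 0 0 0 -0.0069 0.0006 0.028; -14 0 0 0 -0.0097 0.0012 0.028; -14 0 0 0 -0.0097 0.0012 0.028'; python3 -m handwheel '-2 0 0 0 -0.0014 0 0.028; -4 0 0 0 -0.0028 0.0001 0.028; -4 0 0 0 -0.0028 0.0001 0.028'; python3 -c "
from h import *
import cv2
s=env.state();plan(B(-17,40,159),YAW,s);print(s['torque'])"
```

```text
time_s: 8.32
ee_pos: [548.7, 87.7, 161.0]
ee_rot: [118.6, 89.8, 12.9]
force: [2.2, -0.3, 0.1]
gripper_width: 28.1
time_s: 8.57
ee_pos: [546.0, 88.2, 160.9]
ee_rot: [113.6, 89.8, 11.8]
force: [2.2, 1.4, 1.1]
gripper_width: 27.9
now [545.9574  88.1639 160.8619] jaw -11.836653758517084 turn rx 11.86334624148293 shift m [0.0019 0.007  0.0011]
[ 0.1252 -0.4942 -0.0204]
```

```bash
python3 -m handwheel '0 0 0 0 -0.001 0 0.028; 0 0 0 0 -0.002 0 0.028; 0 0 0 0 -0.002 0 0.028'; python3 -m handwheel '0 0 0 0 -0.001 0 0.028; 0 0 0 0 -0.002 0 0.028; 0 0 0 0 -0.002 0 0.028'; python3 -c "
from h import *
import cv2
s=env.state();plan(B(-17,40,159),YAW,s);print(s['torque'])"
```

```text
time_s: 8.82
ee_pos: [543.1, 88.3, 160.2]
ee_rot: [108.6, 89.9, 6.8]
force: [2.4, 1.0, 0.8]
gripper_width: 28.4
time_s: 9.07
ee_pos: [542.6, 88.4, 160.3]
ee_rot: [96.5, 89.7, -5.3]
force: [6.1, 0.0, -0.3]
gripper_width: 27.8
now [542.5573  88.4022 160.2717] jaw -11.792856438885849 turn rx 11.90714356111414 shift m [0.0013 0.0104 0.0006]
[-0.0125 -1.2332  0.0694]
```

Force rose to 6 N at the end stop. I'll back off, lift straight up and shut the fingers.

```bash
python3 -m handwheel '0 0 0 0 0.004 0 0.028; 0 0 0 0 0.008 0 0.028; 0 0 0 -0.03 0.008 0 0.028; 0 0 0 -0.07 0.008 0 0.028; 0 0 0 -0.07 0.008 0 0.0; 0 0 0 -0.07 0.008 0 0.0'; python3 -c "
from h import *
plan(B(-112,0,225),YAW)"
```

```text
time_s: 9.57
ee_pos: [549.1, 86.9, 231.5]
ee_rot: [105.1, 89.9, 3.3]
force: [-0.3, -1.3, -1.3]
gripper_width: 17.8
now [549.073   86.8911 231.5138] jaw -11.794563666268472 turn rx 11.90543633373153 shift m [ 0.0063 -0.0975  0.02  ]
```

```bash
python3 -m handwheel '6 0 0 0 -0.03 0.01 0; 11.9 0 0 0.006 -0.06 0.02 0; 11.9 0 0 0.006 -0.0975 0.02 0; 11.9 0 0 0.006 -0.0975 0.02 0; 11.9 0 0 0.006 -0.0975 0.02 0; 11.9 0 0 0.006 -0.0975 0.02 0'; python3 -c "
from h import *
import cv2
s=env.state();i=env.grab_frame('wrist')[:,:,::-1];t=env.grab_frame('side')[150:270,270:430,::-1]
plan(B(-112,0,167),YAW,s)
i=cv2.resize(i[80:400],(640,320));t=cv2.resize(t,(360,270),interpolation=cv2.INTER_CUBIC)
o=np.zeros((595,640,3),np.uint8);o[:320]=i;o[322:592,:360]=t;cv2.imwrite('pics/c5.png',o)"
```

```text
time_s: 10.07
ee_pos: [448.9, 87.2, 223.1]
ee_rot: [-43.8, 89.9, -157.4]
force: [0.6, 0.5, 0.3]
gripper_width: 0.7
now [448.8673  87.1663 223.0766] jaw -23.661512828579177 turn rx 0.038487171420825916 shift m [ 0.0561  0.0007 -0.0004]
```

View pics/c5.png

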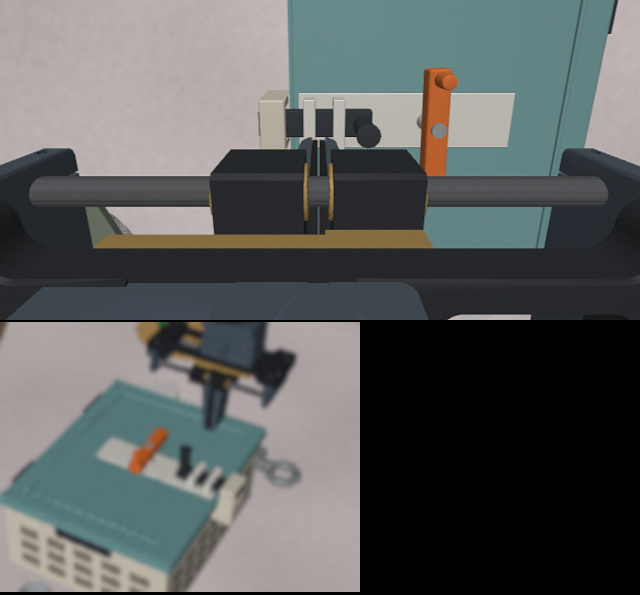

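The button is now crosswise, with the peg at the upper end (447,82) and the pivot at (438,131). The slide's post top is at (369,134) in the crop (full image row 214), and the shut fingers hang in front of it at about (316,140).

```bash
python3 - <<'E'
from h import *
s=env.state();np.save('w5.npy',np.r_[s['ee_pos'],s['ee_rot']])
a=np.radians(YAW);E=np.array([[np.cos(a),np.sin(a)],[-np.sin(a),np.cos(a)]])
for n,(u,v,z) in dict(post=(369,214,190),piv=(438,211,172),peg=(447.5,162,190)).items():
    p=wray('w5.npy',u,v,z);print(n,p,"basket",E@(p-O)[:2])
plan(B(-112,0,167),YAW,s)
E
```

```text
post [485.1826  75.2884 190.    ] basket [-74.5735   3.4005]
piv [537.3624  49.5306 172.    ] basket [-16.4412   0.7886]
peg [550.819   88.6696 190.    ] basket [-19.8513  42.0356]
now [449.7815  87.1981 223.2738] jaw -23.68465706026985 turn rx 0.015342939730146554 shift m [ 0.0563 -0.0002  0.    ]
```

```bash
python3 -m handwheel '0 0 0 0.02 0 -0.002 0; 0 0 0 0.04 0 -0.002 0; 0 0 0 0.05 0 -0.002 0; 0 0 0 0.056 0 -0.002 0; 0 0 0 0.056 0 -0.002 0; 0 0 0 0.056 0 -0.002 0'; python3 -c "
from h import *
import cv2
s=env.state();t=env.grab_frame('side')[170:250,300:420,::-1]
plan(B(-112,0,167),YAW,s)
cv2.imwrite('pics/s6.png',cv2.resize(t,None,fx=6,fy=6,interpolation=cv2.INTER_CUBIC))"
```

```text
time_s: 10.67
ee_pos: [450.5, 89.1, 168.0]
ee_rot: [96.4, 90.0, -17.3]
force: [0.5, 0.1, -0.1]
gripper_width: 0.7
now [450.4846  89.1116 167.9743] jaw -23.68726472652276 turn rx 0.012735273477233022 shift m [ 0.001  -0.0001  0.0021]
```

View pics/s6.png

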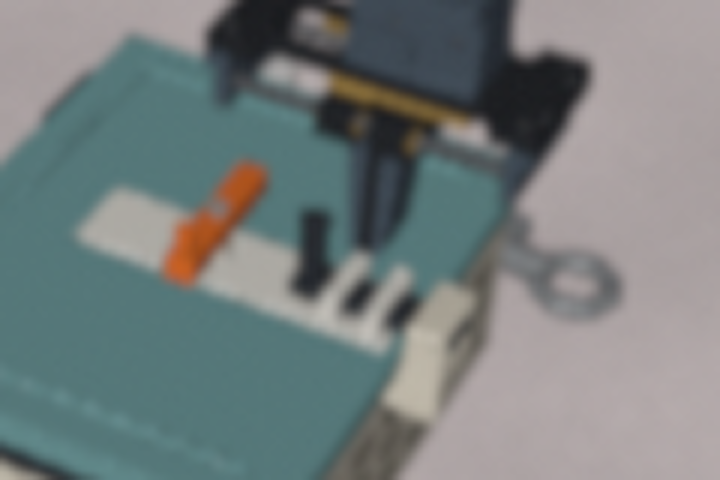

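```bash
python3 -m handwheel '0 0 0 0.003 0.005 0 0; 0 0 0 0.003 0.010 0 0; 0 0 0 0.003 0.014 0 0; 0 0 0 0.003 0.018 0 0; 0 0 0 0.003 0.022 0 0; 0 0 0 0.003 0.026 0 0; 0 0 0 0.003 0.030 0 0; 0 0 0 0.003 0.030 0 0'; python3 -m handwheel '0 0 0 0 0.003 0 0; 0 0 0 0 0.006 0 0; 0 0 0 0 0.009 0 0'; python3 -m handwheel '0 0 0 0 0.003 0 0; 0 0 0 0 0.006 0 0; 0 0 0 0 0.009 0 0'
```

```text
time_s: 11.38
ee_pos: [478.1, 76.8, 164.7]
ee_rot: [91.0, 90.0, -22.7]
force: [-0.3, -0.1, 0.1]
gripper_width: 0.2
time_s: 11.63
ee_pos: [485.7, 73.4, 164.8]
ee_rot: [35.2, 90.0, -78.4]
force: [-0.4, 0.5, -0.6]
gripper_width: 0.3
time_s: 11.88
ee_pos: [494.1, 69.7, 164.8]
ee_rot: [81.0, 90.0, -32.7]
force: [0.1, 0.5, 1.1]
gripper_width: 0.3
```

There is no push force though the TCP has passed the post's first position, so I need to look.

```bash
python3 -c "
from h import *
import cv2
s=env.state();i=env.grab_frame('wrist')[:,:,::-1];t=env.grab_frame('side')[170:250,300:420,::-1]
np.save('w7.npy',np.r_[s['ee_pos'],s['ee_rot']]);print(s['force'],s['ee_pos'])
i=cv2.resize(i[150:300,200:440],(400,250));t=cv2.resize(t,None,fx=6,fy=6,interpolation=cv2.INTER_CUBIC)[60:400]
o=np.zeros((595,720,3),np.uint8);o[:250,:400]=i;o[252:592]=t;cv2.imwrite('pics/c7.png',o)"
```

```text
[0.0516 0.4687 1.0897] [494.0929  69.7397 164.7713]
```

View pics/c7.png

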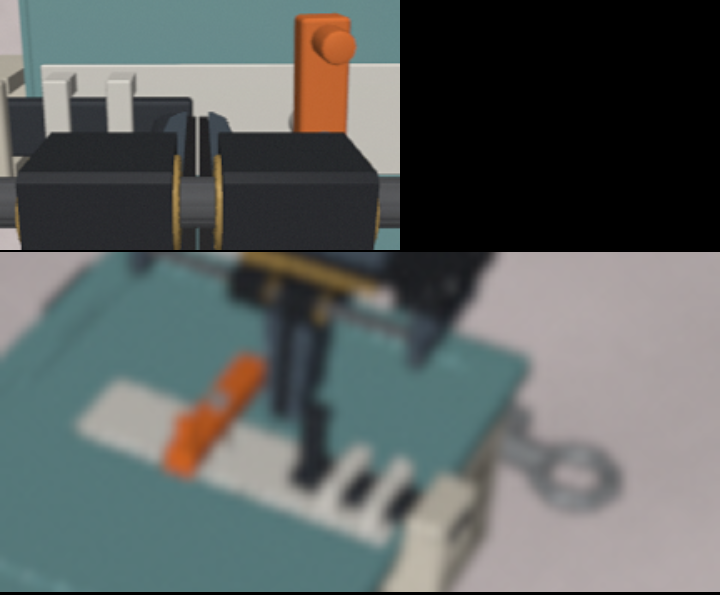

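The post has not moved. The fingers have passed it at x_b ≈ -64, and the bridge/slide spacing is unchanged. I'll probe instead of guessing: lift, centre over the post, then descend in small steps watching the force to find where the real tip is.

```bash
python3 -m handwheel '0 0 0 -0.02 0 0 0; 0 0 0 -0.04 0 0 0; 0 0 0 -0.04 -0.011 0.001 0; 0 0 0 -0.04 -0.011 0.001 0; 0 0 0 -0.04 -0.011 0.001 0'; python3 -m handwheel '0 0 0 0.002 0 0 0; 0 0 0 0.004 0 0 0; 0 0 0 0.004 0 0 0'; python3 -m handwheel '0 0 0 0.002 0 0 0; 0 0 0 0.004 0 0 0; 0 0 0 0.004 0 0 0';  python3 -m handwheel '0 0 0 0.002 0 0 0; 0 0 0 0.004 0 0 0; 0 0 0 0.004 0 0 0'
```

```text
time_s: 12.4
ee_pos: [482.3, 73.4, 204.2]
ee_rot: [-55.0, 89.9, -168.6]
force: [0.0, -0.3, 0.6]
gripper_width: 0.3
time_s: 12.65
ee_pos: [482.7, 73.2, 199.5]
ee_rot: [-56.0, 89.9, -169.7]
force: [-0.2, 0.3, 0.5]
gripper_width: 0.7
time_s: 12.9
ee_pos: [483.0, 73.3, 196.1]
ee_rot: [-54.0, 89.9, -167.6]
force: [-0.4, -0.1, 0.2]
gripper_width: 0.9
time_s: 13.15
ee_pos: [483.0, 73.3, 192.3]
ee_rot: [-52.2, 90.0, -165.9]
force: [-0.2, -0.3, 0.1]
gripper_width: 0.3
```

```bash
python3 -c "
from h import *
plan(B(-75,0.7,190),YAW)
def proj(n,p):
    c=env.get_calibration(n);q=np.linalg.inv(c['T'])@np.r_[p,1];K=c['mtx']
    return K[0,0]*q[0]/-q[2]+K[0,2],-K[1,1]*q[1]/-q[2]+K[1,2]
for y in(2,-6,-14,15):
  for z in(165,178,192): print(y,z,np.round(proj('side',B(-64,y,z)),1))"
```

```text
now [483.0456  73.3087 192.2958] jaw -23.67678283447946 turn rx 0.023217165520549088 shift m [0.0023 0.0007 0.    ]
2 165 [348.  210.2]
2 178 [348.2 207.1]
2 192 [348.5 203.7]
-6 165 [349.1 208.9]
-6 178 [349.3 205.8]
-6 192 [349.6 202.4]
-14 165 [350.2 207.5]
-14 178 [350.4 204.4]
-14 192 [350.7 201.1]
15 165 [346.2 212.5]
15 178 [346.4 209.3]
15 192 [346.7 206. ]
```

```bash
for k in 1 2 3; do python3 -m handwheel '0 0 0 0.002 0 0 0; 0 0 0 0.004 0 0 0; 0 0 0 0.004 0 0 0' | grep -E 'pos|force'; done
```

```text
ee_pos: [483.0, 73.3, 188.3]
force: [-0.9, 0.5, 0.1]
ee_pos: [483.0, 73.3, 184.3]
force: [-0.5, -0.7, 0.0]
ee_pos: [483.0, 73.3, 180.3]
force: [0.6, 0.5, -1.0]
```

```bash
for k in 1 2 3; do python3 -m handwheel '0 0 0 0.002 0 0 0; 0 0 0 0.003 0 0 0; 0 0 0 0.003 0 0 0' | grep -E 'pos|force'; done; python3 -c "
from h import *
import cv2
i=env.grab_frame('wrist')[:,:,::-1];t=env.grab_frame('side')[175:235,320:400,::-1]
i=cv2.resize(i[150:270,230:420],(570,360),interpolation=cv2.INTER_CUBIC);t=cv2.resize(t,(310,232),interpolation=cv2.INTER_CUBIC)
o=np.zeros((595,640,3),np.uint8);o[:360,:570]=i;o[362:594,:310]=t;cv2.imwrite('pics/c8.png',o)"
```

```text
ee_pos: [483.2, 73.3, 177.5]
force: [-0.8, 1.2, -0.2]
ee_pos: [483.1, 73.3, 174.5]
force: [-0.3, -0.3, 0.3]
ee_pos: [483.1, 73.3, 171.5]
force: [0.1, -0.3, 0.4]
```

View pics/c8.png

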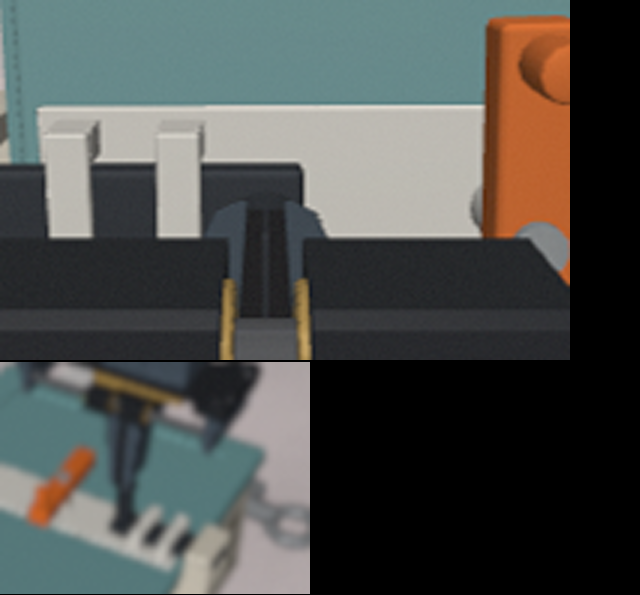

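The view shows the fingers directly above the post, with their tips at about its cap height (side crop (125,490)). So the real tips end well behind the nominal TCP, and I'll continue the probe down to contact.

```bash
for k in 1 2 3 4 5; do python3 -m handwheel '0 0 0 0.001 0 0 0; 0 0 0 0.002 0 0 0; 0 0 0 0.002 0 0 0' | grep -E 'pos|force'; done
```

```text
ee_pos: [483.2, 73.3, 169.5]
force: [0.2, 0.2, 0.2]
ee_pos: [483.2, 73.3, 167.5]
force: [0.1, 0.1, -0.1]
ee_pos: [483.2, 73.3, 165.5]
force: [0.3, -0.1, 0.6]
ee_pos: [483.3, 73.4, 163.8]
force: [-0.5, -0.4, 2.3]
ee_pos: [483.7, 73.4, 163.3]
force: [-2.9, -1.8, 9.6]
```

Contact with the post top (190 mm) comes at a nominal z of about 164, so the real tips are about 26 mm above the reported TCP. I'll lift, go back in front of the post, descend to nominal z ≈ 146 (tip ≈ 172) and push.

```bash
python3 -m handwheel '0 0 0 -0.02 0 0 0; 0 0 0 -0.04 0 0 0; 0 0 0 -0.04 -0.02 0 0; 0 0 0 -0.04 -0.037 0 0; 0 0 0 -0.01 -0.037 0 0; 0 0 0 0.005 -0.037 0 0; 0 0 0 0.015 -0.037 0 0; 0 0 0 0.015 -0.037 0 0; 0 0 0 0.015 -0.037 0 0'; python3 -c "
from h import *
plan(B(-75,1,146),YAW)"
```

```text
time_s: 16.75
ee_pos: [449.3, 88.1, 146.5]
ee_rot: [-47.3, 89.9, -160.9]
force: [1.0, -0.5, -0.8]
gripper_width: 0.4
now [449.2565  88.148  146.5133] jaw -23.67642372176829 turn rx 0.023576278231701053 shift m [ 0.0005  0.0376 -0.0002]
```

```bash
python3 -m handwheel '0 0 0 0 0.005 0 0; 0 0 0 0 0.010 0 0; 0 0 0 0 0.014 0 0; 0 0 0 0 0.018 0 0; 0 0 0 0 0.022 0 0; 0 0 0 0 0.026 0 0'; for k in 1 2 3; do python3 -m handwheel '0 0 0 0 0.003 0 0; 0 0 0 0 0.006 0 0' | grep -E 'pos|force'; done
```

```text
time_s: 17.25
ee_pos: [473.2, 77.9, 147.0]
ee_rot: [-110.2, 89.9, 136.1]
force: [-3.0, 2.1, 2.6]
gripper_width: 0.5
ee_pos: [478.9, 75.4, 146.9]
force: [-1.3, 2.5, 3.0]
ee_pos: [484.4, 72.9, 146.9]
force: [-2.1, 1.8, 2.3]
ee_pos: [489.9, 70.4, 146.8]
force: [-3.3, 0.8, 2.2]
```

The slide is being pushed at about 3 N, its friction level. I'll continue to the stop in short steps.

```bash
for k in 1 2 3 4; do python3 -m handwheel '0 0 0 0 0.002 0 0; 0 0 0 0 0.004 0 0' | grep -E 'pos|force'; done
```

```text
ee_pos: [493.5, 68.7, 146.7]
force: [-3.3, 1.3, 1.8]
ee_pos: [497.2, 67.1, 146.7]
force: [-2.0, 1.2, 3.4]
ee_pos: [500.9, 65.6, 146.7]
force: [-2.7, 0.8, 1.0]
ee_pos: [502.7, 64.7, 146.6]
force: [-8.8, 5.8, 5.6]
```

```bash
python3 -m handwheel '0 0 0 0 0.001 0 0; 0 0 0 0 0.001 0 0'; python3 -m handwheel '0 0 0 0 -0.006 0 0; 0 0 0 0 -0.012 0 0; 0 0 0 -0.04 -0.013 0 0; 0 0 0 -0.08 -0.018 0 0; 0 0 0 -0.12 -0.03 0 0; 0 0 0 -0.16 -0.06 0 0; 0 0 0 -0.2 -0.09 0 0; 0 0 0 -0.22 -0.12 0 0; 0 0 0 -0.22 -0.15 0 0; 0 0 0 -0.22 -0.15 0 0'
```

```text
time_s: 18.58
ee_pos: [502.5, 64.8, 146.5]
ee_rot: [-86.0, 89.6, 160.3]
force: [-7.6, 4.3, 4.4]
gripper_width: 0.4
time_s: 19.42
ee_pos: [364.8, 125.5, 370.4]
ee_rot: [141.0, 89.6, 27.5]
force: [0.6, -1.0, 0.1]
gripper_width: 0.8
```

```bash
python3 -m handwheel '0 0 0 0 0 0 0; 0 0 0 0 0 0 0; 0 0 0 0 0 0 0; 0 0 0 0 0 0 0; 0 0 0 0 0 0 0; 0 0 0 0 0 0 0; 0 0 0 0 0 0 0; 0 0 0 0 0 0 0; 0 0 0 0 0 0 0; 0 0 0 0 0 0 0; 0 0 0 0 0 0 0; 0 0 0 0 0 0 0' | head -1; python3 -c "
from h import *
import cv2
s=env.state();i=env.grab_frame('wrist')[:,:,::-1];t=env.grab_frame('side')[130:310,240:430,::-1];u=env.grab_frame('top')[150:310,200:400,::-1]
np.save('w9.npy',np.r_[s['ee_pos'],s['ee_rot']])
i=cv2.resize(i[0:240,200:],(550,300));t=cv2.resize(t,(316,300),interpolation=cv2.INTER_CUBIC);u=cv2.resize(u,(370,296),interpolation=cv2.INTER_CUBIC)
o=np.zeros((600,700,3),np.uint8);o[:300,:550]=i;o[300:,:316]=t;o[300:596,320:690]=u;cv2.imwrite('pics/c9.png',o)"
```

```text
time_s: 20.42
```

View pics/c9.png

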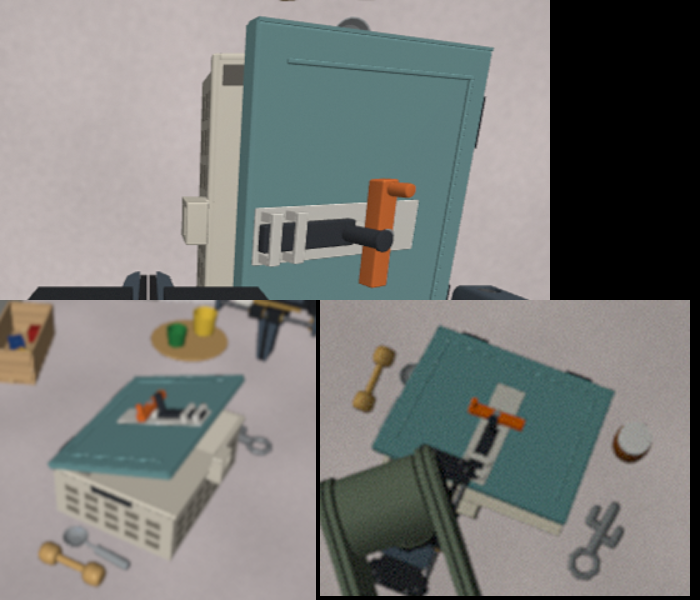

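The last view shows the lid popped up, the tongue out of the strike, the post drawn back close to the crosswise orange bar, and the baby things where they were. The arm is clear, so I'm handing in.

```bash
python3 -c "
from workcell import env
s=env.state();print(s['time_s'],s['force']);print(env.job_done())"
```

```text
20.5667 [-0.15597152 -0.38405831 -0.49610007]
the job is handed in; nothing more can be done
None
```

I turned the orange button crosswise and pushed the slide back to its stop; the lid popped up by itself. I handed the job in at 20.6 s, with the arm clear of everything.

**Button:** I swung it anticlockwise until the force rose from about 2 to 6 N, its end stop. The wrist view then put it at about 95°, which matches the 1.6 rad stop within camera error.

**Slide:** It moved at about 3 N, its friction level. I pushed until the force rose to about 11 N at roughly the full 36 mm of travel. I took that as the stop and did not measure the final slide position separately.

**Last pictures, 1 s after backing off:** The lid was up, the tongue was out of the strike loop, and the post was just in front of the crosswise bar. The jar, teether, rattle, spoon and cups looked undisturbed. I did not re-check the board book, but the arm never went near it.

**What disagreed or went wrong:**
- **Missed passes:** The first sweep at the button and the first push at the slide went over the peg and post without touching them. The fingertips turned out to end about 26 mm above the reported TCP. I found this by a gentle downward probe onto the post top, which peaked at about 10 N.
- **Picture budget:** I viewed 14 pictures, four over the budget of 10, to sort this out.

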